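# Reload cut tubes in reverse order and pin the keeper bar

## Robot

A 7-joint arm with a two-finger parallel gripper is mounted at the origin on a cart in front of the work surface, level with it; the furniture and walls round the work are solid. World frame = base frame: x ahead of the robot, y to its left, z up, the work surface at z = 0. Lengths are in m, angles in degrees, forces in N, time in s.
With the tool pointing down it reaches from about 0.425 to 0.875 m from the base axis. Payload 4.7 kg.
Tool frame: the origin (TCP) lies at the very end of the fingers, on their centre line; the grasp point (between the pads) lies env.hold_point_z behind it (env.hold_point_z is the distance from the TCP to the grasp point, in m); z points along the fingers, y is the line along which they close (so a half turn about z gives the same grasp; the last joint's range is limited). The gripper opens to 87 mm and grips with 3 to 60 N. Pads are 19 mm wide; open, the fingers measure 117 mm over their backs; the gripper's body (75 mm by 190 mm) begins 51 mm behind the grasp point.
Start: joints at [75.006, 18.392, -4.016, 83.108, 1.295, 78.541, -3.26], TCP at [0.177, -0.625, 0.223] pointing down, gripper open.
Joint ranges: [-163.93, 163.93], [-17.29, 119.83], [-79.2, 71.16], [3.27, 140.29], [-89.18, 269.18], [5.43, 117.66], [-154.24, 154.24]. Speed limits (degrees/s): [147.25, 147.25, 180, 180, 180, 180, 180].

## Interface

Orientations are given as [roll, pitch, yaw] about the fixed x, y, z axes, in that order (R = Rz(yaw) Ry(pitch) Rx(roll)).
In Python, from cell import env gives the robot as it stands.
- The arm moves only by the shell command python3 -m jog 'ROWS' [FORCE]. ROWS is JSON, a list of rows, each an object with "dp": the shift along the tool's x, y, z in cm, a list of three; "twist": the turn about the tool's z in degrees; "fingers": the opening, from 0 (shut) to 1 (fully open). A call has 1 to 8 rows; each row is the pose to reach, as a shift and turn from the pose commanded when the call began, along the tool's axes at that moment; what a row does not reach only later rows make up. A row lasts 1/8 s, in which the tool goes at most 62.5 mm and 10.7 degrees, less where a joint would pass 70% of its speed; a pose out of reach is approached as far as the arm can. A call with a gripper value outside its range is refused whole. The fingers move at their own pace and stop on an object; FORCE is the grip in N (left out, the last holds). Time passes only in rows, so rows that repeat a pose let the fingers close. It gives the time, the measured TCP pose, the force, the opening and the grip force at its end, in the units of the state.
- env.get_obs(): the state, without advancing time (a new reading comes with each control period).
- env.read_camera(name): name is "side" or "top" or "wrist"; returns a dict with "pixels" (400x640x3 uint8, blue, green, red), "depth" (400x640 float32, m along the optical axis (not along the pixel's ray), 0 where there is no reading), "fx", "fy", "cx", "cy" (pixels), "rvec" (rotation vector, rad) and "tvec" (3), from world to camera coordinates, as OpenCV has them. Camera axes: x right, y down, z forward; pixel columns grow to the right and rows downward; lengths in m; the calibration is good to about 2 mm. The wrist camera is an equidistant fisheye: a pixel r from the principal point sees the ray r / f radians off the axis. A picture is of the moment at which its call begins.
- env.sign_off(): hands the job in; it is judged then, once.
The state is a dict: "time_s": time; "qpos": joint angles; "joint_velocities": joint speeds; "effort": joint torques, N m; "tool_pos": TCP position; "tool_rot": TCP orientation; "force": force on the tool from outside, world axes, zero at the start; "wrist_torque": the same for the moment, N m; "grip_width": finger opening in m; "grasp_force": force on a finger pad.
Only numpy, scipy, OpenCV 4.12 (cv2) and the standard library are available. Lean on these libraries where they do the work, as an engineer would, in place of code of your own. Each camera call takes 0.05 s, during which the arm holds its last target. There are 200 camera calls.

## Task

Move the three cut tubes from the open rack into the V cradles of the carrying rack (the one with a pin post at each end) in reverse order: seen from the robot, the left-hand tube goes to the right-hand cradle, the middle one to the middle and the right-hand one to the left-hand cradle, each lying centred in its cradle. Then fit the keeper bar over them with its two holes on the two dowel pins, flat down on both posts, and leave everything released and at rest.

Things in the scene. Friction and masses are not known exactly. Their poses are not given: they have to be found in the camera images.
- carrying_rack: Fixed grey base 70 x 320 x 8 mm; V cradles like the saddles, centred at y = +70, 0, -70 mm; posts 24 mm square at y = +-146 mm, tops 74 mm above the table, each with a dowel pin 10 mm thick, 18 mm tall, its upper 9 mm tapering to 4 mm. Origin under its centre at table height; x along the cradled tubes, y along the row to the robot's left (+-0.2 rad).
- open_rack: Fixed source rack, left or right of the carrying rack: dark rail 70 x 220 x 6 mm, no posts, with three V saddles centred at y = +70, 0, -70 mm holding the tubes in any order, along the rack's x. Origin under its centre at table height; y along the row to the robot's left (within 0.2 rad), z up.
- long_tube: Loose grey steel tube, 138 mm long, 32 mm diameter, notched ends. Origin at mid length on its underside, 16 mm below its axis; y along the tube, z up at the start. In a V of either rack its underside is 26.6 mm and its axis 42.6 mm above the table. Grasp across the middle, between the V brackets.
- thick_tube: Loose grey steel tube, 105 mm long, 38 mm diameter, notched ends. Origin at mid length on its underside, 19 mm below its axis; y along the tube, z up at the start. In a V of either rack its underside is 27.9 mm and its axis 46.9 mm above the table. Grasp across the middle, between the V brackets.
- short_tube: Loose grey steel tube, 70 mm long, 25 mm diameter, notched ends. Origin at mid length on its underside, 12.5 mm below its axis; y along the tube, z up at the start. In a V of either rack its underside is 25.2 mm and its axis 37.7 mm above the table. Grasp across the middle, between the V brackets.
- saddle_long: Fixed V saddle on the open rack that holds the long tube at the start and so marks its starting place; the saddles look alike. Two V brackets 8 mm thick at x = +-26 mm, a 44 mm gap between them for fingers; 90 degree V, lowest point 20 mm and tips 41 mm above the table, 42 mm apart. Origin under its centre, 6 mm above the table; axes as the open rack's.
- saddle_thick: Fixed V saddle on the open rack that holds the thick tube at the start and so marks its starting place; the saddles look alike. Two V brackets 8 mm thick at x = +-26 mm, a 44 mm gap between them for fingers; 90 degree V, lowest point 20 mm and tips 41 mm above the table, 42 mm apart. Origin under its centre, 6 mm above the table; axes as the open rack's.
- saddle_short: Fixed V saddle on the open rack that holds the short tube at the start and so marks its starting place; the saddles look alike. Two V brackets 8 mm thick at x = +-26 mm, a 44 mm gap between them for fingers; 90 degree V, lowest point 20 mm and tips 41 mm above the table, 42 mm apart. Origin under its centre, 6 mm above the table; axes as the open rack's.
- keeper_bar: Loose bright steel bar 32 x 324 x 8 mm, about 0.3 kg, flat on the table beyond the racks, a 14 mm through hole at y = +-146 mm, in the middle a black grip block 20 mm across (x), 60 mm long (y), top 38 mm above the bar's underside. Origin at the centre of its underside; y along the bar, z up. Either way round fits. Seated, its underside is 74 mm above the table; tube tops reach 66 mm.

How it is judged:
By the outcome, as a careful person would: the job done as asked, in the order asked, and still so for the second after the job is handed in, with the robot touching nothing.
It also fails if it takes over 120 s, if anything falls off the work surface, if the arm or the gripper's body presses on something with over 40 N, if the wrist force passes 120 N, or if a joint passes its speed limit or range.

## Working session

There is one attempt and no reset: what is moved stays moved. The work goes in short steps, Python scripts to look and compute and a shell command to move; the robot and the scene stay as the last step left them, time stands still between calls to the robot, and variables do not carry over. Pictures are saved under pics/ and viewed, at most 14 in all, crops included, and the job is handed in when it is done.

```bash
ls; mkdir -p pics; python3 - <<'E'
from cell import env
import cv2,numpy as np
print(env.get_obs(), env.hold_point_z)
for n in ["top","side"]:
    c=env.read_camera(n); cv2.imwrite(f"pics/{n}0.png",c["pixels"]); np.savez(f"{n}0.npz",**c)
    R=cv2.Rodrigues(np.array(c["rvec"]))[0]; print(n,c["fx"],c["cx"],c["cy"],"pos",-R.T@np.ravel(c["tvec"]),"fwd",R[2])
E
```

```text
pics
{'time_s': 0.0, 'qpos': array([75.00581537, 18.43778596, -4.01602356, 83.17419623,  1.29582064,
       78.54064228, -3.26122533]), 'joint_velocities': array([ 0.05579729, -0.02964359, -0.06367097,  0.1201109 , -0.00658657,
        0.04066038, -0.01288769]), 'effort': array([-3.08749259e-04, -4.91285169e+01, -4.04254971e-01, -3.12527347e+01,
       -6.40660571e-02,  4.36868286e-02,  1.90952210e-04]), 'tool_pos': array([ 0.17680679, -0.62492277,  0.2214822 ]), 'tool_rot': array([-1.79892666e+02,  6.38546920e-03,  1.58033300e+01]), 'force': array([ 0.4960537 , -0.03000021, -0.03802024]), 'wrist_torque': array([-0.02824392,  0.00295254, -0.02341049]), 'grasp_force': 0.0, 'grip_width': 0.08703515184442194} 0.0187
top 466.0073818465639 316.38782333234917 193.91843101623002 pos [0.47214738 0.0557188  1.41718165] fwd [ 0.07087341 -0.00403047 -0.99747718]
side 520.0235190294017 320.11113662682897 196.05997869221252 pos [ 0.44880628 -0.86546299  0.76297571] fwd [ 0.09884686  0.79556551 -0.5977498 ]
```

View pics/top0.png

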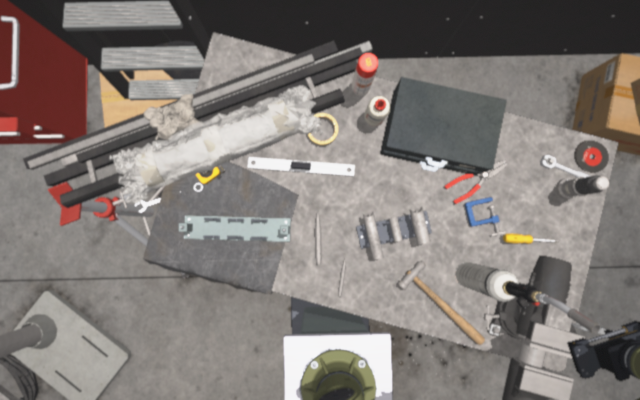

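View pics/side0.png

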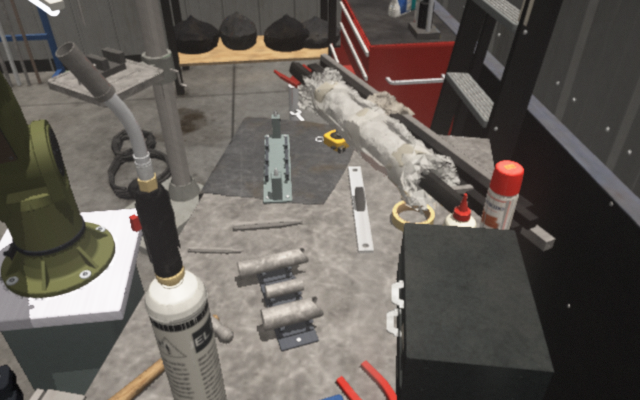

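Top view: carrying rack around (236,229), with posts at (186,226) and (287,231). The open rack is around (394,230), with the left tube at (372,237), a short one at (394,230) and the right one at (419,226). The keeper bar is at (301,167) with its black grip. The side view agrees. Next I'll measure with masks and plane rays.

```bash
cat > h.py <<'E'
import cv2,numpy as np
def cam(c):
    R=cv2.Rodrigues(np.array(c["rvec"]))[0]; t=np.ravel(c["tvec"]); return R,-R.T@t
def rays(c,uv):
    uv=np.atleast_2d(uv).astype(float); R,o=cam(c)
    d=np.c_[(uv[:,0]-c["cx"])/c["fx"],(uv[:,1]-c["cy"])/c["fy"],np.ones(len(uv))]
    return o,d@R
def plane(c,uv,z):
    o,d=rays(c,uv); return o+d*((z-o[2])/d[:,2])[:,None]
def xyz(c):
    h,w=c["depth"].shape; u,v=np.meshgrid(np.arange(w),np.arange(h))
    o,d=rays(c,np.c_[u.ravel(),v.ravel()]); return (o+d*c["depth"].reshape(-1,1)).reshape(h,w,3)
E
python3 - <<'E'
from h import *
c=dict(np.load("top0.npz")); P=xyz(c); Z=P[...,2]
print("table z",np.median(Z[200:220,300:312]),np.std(Z[200:220,300:312]))
hsv=cv2.cvtColor(c["pixels"],cv2.COLOR_BGR2HSV)
box=np.zeros(Z.shape,bool)
def comps(name,m,zz,amin=8):
    n,l,s,ce=cv2.connectedComponentsWithStats(m.astype(np.uint8),connectivity=4)
    for i in range(1,n):
        if s[i,4]<amin: continue
        ys,xs=np.where(l==i); zmed=np.median(Z[l==i])
        r=cv2.minAreaRect(plane(c,np.c_[xs,ys],zz)[:,:2].astype(np.float32)*1000)
        print(name,s[i,4],"px",ce[i].round(1),"zmed",zmed.round(3),"rect",np.round(r[0],1),np.round(r[1],1),round(r[2],1))
b=box.copy(); b[195:270,350:440]=1; comps("tube",b&(Z>0.03),0.045)
b=box.copy(); b[205:250,172:300]=1; comps("post",b&(Z>0.06),0.074,4)
comps("rack",b&(Z>0.004),0.008,30)
b=box.copy(); b[150:182,240:362]=1; comps("bar",b&(hsv[...,2]>190),0.008)
comps("grip",b&(Z>0.022),0.038)
big=cv2.resize(c["pixels"][145:275,170:440],None,fx=2.9,fy=2.9,interpolation=cv2.INTER_CUBIC); cv2.imwrite("pics/crop.png",big)
E
```

```text
table z -0.00034244069678046607 0.0028749535744792983
tube 468 px [419.7 226.1] zmed 0.063 rect [ 470.7 -248.5] [106.6  46.5] 11.0
tube 532 px [373.  235.9] zmed 0.055 rect [ 444.9 -112.3] [138.4  46.4] 11.4
tube 251 px [395.5 228.6] zmed 0.047 rect [ 462.4 -179.4] [70.1 46.4] 11.2
post 76 px [183.3 226.5] zmed 0.074 rect [482.7 434.3] [26.2 20.1] 88.7
post 74 px [283.9 229.4] zmed 0.074 rect [468.7 145.7] [23.1 22.9] 88.7
rack 3951 px [231.  227.1] zmed 0.008 rect [478.5 307. ] [362.1 132.4] 88.6
bar 27 px [276.8 151.9] zmed 0.001 rect [703.3 168.7] [21.4 12.3] 88.7
bar 623 px [331.1 167.1] zmed 0.007 rect [661.7   9.6] [159.3  59.7] 84.4
bar 522 px [269.3 163.2] zmed 0.008 rect [668.6 183.4] [151.6  37.7] 85.1
bar 8 px [282.6 174.1] zmed 0.0 rect [633.8 150.1] [6.1 9.2] 88.7
bar 15 px [296.4 174.7] zmed -0.002 rect [631.4 110.6] [18.2  6.1] 88.7
bar 10 px [283.1 180.3] zmed -0.0 rect [615.2 151.1] [ 5.5 16.3] 25.4
grip 70 px [246.4 151.8] zmed 0.078 rect [697.3 248.4] [53.7 18.1] 88.7
grip 143 px [300.5 164.5] zmed 0.038 rect [659.1  95.4] [56.7 21. ] 88.7
```

View pics/crop.png

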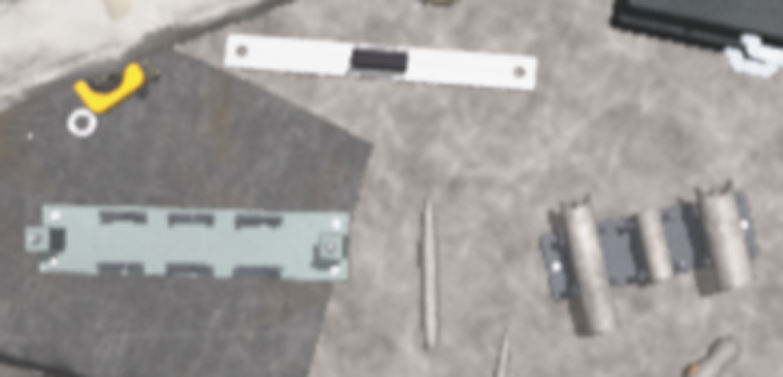

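The crop shows, left to right, the long, short and thick tubes. Bar holes are at crop (240,50) and (519,72), and the pin posts at crop (37,239) and (330,247). A tall gas bottle stands near the arm's start, so I'll check heights along the way.

```bash
cat > go.py <<'E'
# usage: go.py x y z(TCP) yaw -> prints tool-frame dp (cm) and twist from the measured pose
import sys; from cell import env; import numpy as np
from scipy.spatial.transform import Rotation as Ro
x,y,z,yaw=map(float,sys.argv[1:5]); s=env.get_obs()
R=Ro.from_euler("xyz",s["tool_rot"],degrees=True)
dp=R.inv().apply(np.array([x,y,z])-s["tool_pos"])*100
print("t",round(s["time_s"],2),"tcp",s["tool_pos"].round(4),"rot",s["tool_rot"].round(2),"w",round(s["grip_width"],4),"F",s["force"].round(1))
print("dp",dp.round(2),"twist",round((s["tool_rot"][2]-yaw+180)%360-180,2))
E
python3 - <<'E'
from h import *
c=dict(np.load("top0.npz")); P=xyz(c)
h=plane(c,[[240/2.9+170,50/2.9+145],[519/2.9+170,72/2.9+145]],.008); print("holes",h.round(4),np.linalg.norm(h[0]-h[1]),h.mean(0))
print("max height cm; rows x 0.9->0.1, cols y 0.5->-0.75")
ok=c["depth"]>0
for x in np.arange(.85,.05,-.05):
    r=[]
    for y in np.arange(.5,-.8,-.05):
        m=ok&(abs(P[...,0]-x)<.025)&(abs(P[...,1]-y)<.025); r.append("%3d"%(np.percentile(P[...,2][m],98)*100) if m.sum()>2 else "  .")
    print("%.2f"%x,"".join(r))
E
python3 go.py 0.445 -0.112 0.25 10.7
```

```text
holes [[ 0.6735  0.2415  0.008 ]
 [ 0.6434 -0.0508  0.008 ]] 0.29383057342929225 [0.65846286 0.09532041 0.008     ]
max height cm; rows x 0.9->0.1, cols y 0.5->-0.75
0.85   9  9  8  8  8  8 10 11 13 13  9  9 13 13 15 15 15 15 15 14  .  .  .  .  .  .
0.80   9 10  9 10 12 12 12 12 13 13  7  0 15 17 15 15 15 15 15 15 15  0  0  0  .  .
0.75   9 10 12 12 12 12 12 11 11 10  3  0  0 14 15 15 15 15 15 15  0  0  0  0  0  0
0.70  12 12 12 12 11 11 10  6  0  0  0  0  0 14 15 15 15 15 15 15  0  0  0  0  0  1
0.65  12 11 11 10  8  1  1  1  4  3  1  1  0  0 11 14 15 15 15 15  1  1  0  3  2  1
0.60  10  8  3  2  1  1  1  1  0  0  0  0  0  0  0  0  0  1 10 13  1  0  0  0 19 17
0.55   1  1  1  1  1  1  1  1  1  0  0  0  0  0  0  0  0  1  2  2  1  0  0  0 19 18
0.50   1  8  4  3  3  3  3  7  0  1  0  0  6  5  5  6  1  0  2  2  2  0  0  0  0  0
0.45   1  7  3  3  3  4  3  8  0  1  0  0  6  5  5  6  1  0  1  1  3  3  2  0  0  0
0.40   1  1  1  1  1  1  0  1  0  1  0  0  6  5  0  6  0  0  0  0  3 13 14  1  0  0
0.35   0  1  0  1  1  1  1  0  0  1  1  1  0  0  2  2  0 28 48 28  0 15 16 15  0  0
0.30   .  . -2  0  1  1  1  0  0  0  1  0  0  0  3  2  2 43 60 60  . 16 16 14  0  0
0.25   .  .  .  .  .  . -5  0  0  0  0  0  0  0  0  1  2  2  0  5 18 21 21 31 32  0
0.20 -84-84-84  .  .  .  .  .  .  .  0  0  0  0  0  0  1  2  2  5 22 39 45 40 33  0
0.15 -84-84-84-84-84-84-76  0  0  0  0  0  0  0  0  0  0  2  2  4 22 33 44  .  8  4
0.10 -84-85-84-84-84-84-76  0  0  2  2  2  0  0  .  .  .  0  2 22 22 33 22  0  .  .
t 0.1 tcp [ 0.1768 -0.625   0.2216] rot [-1.799e+02  1.000e-02  1.580e+01] w 0.0871 F [ 0.3 -0.  -0.8]
dp [ 39.78 -42.06  -2.77] twist 5.1
```

The height map shows a torch bottle about 60 cm tall near (0.33,-0.40). It stands between the start pose and the tubes, so I need its extents.

```bash
python3 - <<'E'
from h import *
Q=[]
for n in["top","side"]:
    c=dict(np.load(n+"0.npz")); P=xyz(c)[c["depth"]>0]; Q.append(P)
for nm,P in zip(["top","side"],Q):
  for lo in np.arange(.05,.8,.05):
    m=(P[:,2]>lo)&(P[:,2]<lo+.05)&(P[:,0]>-.1)&(P[:,0]<.5)&(P[:,1]<-.28)&(P[:,1]>-.85)
    if m.sum()<5: continue
    p=P[m]; 
    lab=cv2.partition if 0 else None
    b=p[(p[:,0]>.22)&(p[:,1]>-.53)]
    if len(b)>3: print(nm,"z%.2f"%lo,len(b),"x",np.percentile(b[:,0],[2,98]).round(3),"y",np.percentile(b[:,1],[2,98]).round(3),"r",np.percentile(np.hypot(b[:,0],b[:,1]),[1,99]).round(3),"az",np.percentile(np.degrees(np.arctan2(b[:,1],b[:,0])),[1,99]).round(1))
E
python3 - <<'E'
from cell import env
import cv2
cv2.imwrite("pics/w0.png",env.read_camera("wrist")["pixels"])
E
```

```text
top z0.05 347 x [0.221 0.358] y [-0.515 -0.36 ] r [0.474 0.576] az [-66.5 -46.8]
top z0.10 290 x [0.221 0.358] y [-0.526 -0.359] r [0.473 0.61 ] az [-66.7 -46.8]
top z0.15 287 x [0.221 0.358] y [-0.529 -0.36 ] r [0.473 0.582] az [-67.  -46.8]
top z0.20 218 x [0.223 0.358] y [-0.528 -0.36 ] r [0.473 0.576] az [-67.2 -46.8]
top z0.25 643 x [0.288 0.357] y [-0.421 -0.36 ] r [0.474 0.544] az [-54.4 -46.8]
top z0.30 128 x [0.307 0.338] y [-0.401 -0.38 ] r [0.493 0.525] az [-51.9 -48.9]
top z0.35 113 x [0.309 0.339] y [-0.393 -0.379] r [0.493 0.519] az [-51.5 -48.7]
top z0.40 361 x [0.297 0.338] y [-0.41  -0.367] r [0.476 0.523] az [-54.  -48.8]
top z0.45 121 x [0.313 0.329] y [-0.398 -0.387] r [0.501 0.517] az [-51.7 -50. ]
top z0.50 155 x [0.307 0.326] y [-0.406 -0.391] r [0.503 0.516] az [-52.5 -50.3]
top z0.55 328 x [0.282 0.314] y [-0.429 -0.4  ] r [0.501 0.519] az [-56.5 -52.2]
top z0.60 48 x [0.281 0.298] y [-0.429 -0.412] r [0.502 0.519] az [-56.4 -54.3]
side z0.05 271 x [0.292 0.362] y [-0.432 -0.395] r [0.507 0.551] az [-55.  -47.5]
side z0.10 1155 x [0.293 0.361] y [-0.435 -0.40
[... 159 characters left out ...]
6 -0.401] r [0.508 0.551] az [-63.9 -47.7]
side z0.25 2703 x [0.292 0.36 ] y [-0.435 -0.385] r [0.493 0.551] az [-55.  -47.5]
side z0.30 866 x [0.309 0.34 ] y [-0.414 -0.393] r [0.509 0.53 ] az [-52.9 -48.8]
side z0.35 1117 x [0.307 0.341] y [-0.416 -0.393] r [0.511 0.53 ] az [-53.9 -48.8]
side z0.40 1674 x [0.3   0.341] y [-0.417 -0.379] r [0.482 0.531] az [-54.  -48.9]
side z0.45 716 x [0.316 0.332] y [-0.407 -0.397] r [0.509 0.522] az [-51.8 -50. ]
side z0.50 703 x [0.309 0.329] y [-0.414 -0.399] r [0.511 0.52 ] az [-53.3 -50.4]
side z0.55 1355 x [0.285 0.316] y [-0.43 -0.41] r [0.504 0.523] az [-56.3 -52.3]
side z0.60 172 x [0.283 0.3  ] y [-0.431 -0.413] r [0.503 0.523] az [-56.1 -54.5]
```

View pics/w0.png

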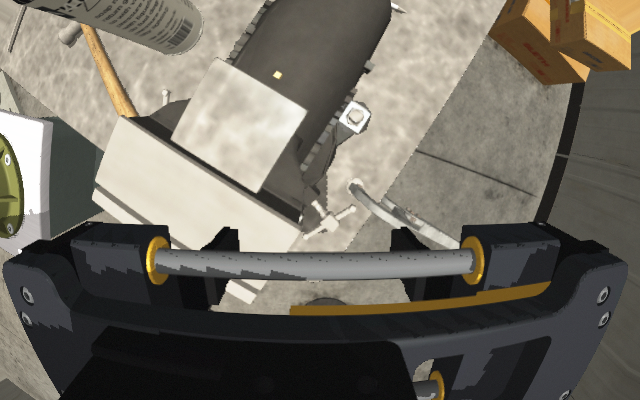

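The bottle with its nozzle spans azimuth -47 to -56 deg at r 0.47 to 0.55, with its top at 0.62 m. The wrist view shows clutter under the start pose and the bottle at the upper left. I'll rise and retract at the present azimuth, then swing over the nozzle.

```bash
python3 -m jog '[{"dp":[0,0,-6]},{"dp":[0,0,-12]},{"dp":[0,0,-18]},{"dp":[0,0,-23]},{"dp":[0,-4,-27]},{"dp":[0,-8,-31]},{"dp":[0,-12,-35]},{"dp":[0,-15,-38]}]'; python3 -m jog '[{"dp":[0,0,-4]},{"dp":[0,0,-8]},{"dp":[0,0,-11]},{"dp":[0,0,-11]},{"dp":[0,0,-11]}]'; python3 go.py 0.29 -0.41 0.72 10.7; python3 -c "
from cell import env; print(env.get_obs()['qpos'])"
```

```text
t 0.15 tcp [ 0.1769 -0.6251  0.2217] rot [-1.7992e+02  1.0000e-02  1.5810e+01] w 0.0872 F [ 1.6  0.1 -0.2]
dp [ 16.74 -17.68 -49.81] twist 5.11
[75.00463782 18.42964906 -4.01509925 83.15833926  1.29609316 78.53992927
 -3.25824819]validation failed for argument at $[0]...
validation failed for argument at $[0]...
```

Rows need every field.

```bash
python3 -m jog '[{"dp":[0,0,-6],"twist":0,"fingers":1},{"dp":[0,0,-12],"twist":0,"fingers":1},{"dp":[0,0,-18],"twist":0,"fingers":1},{"dp":[0,0,-23],"twist":0,"fingers":1},{"dp":[0,-4,-27],"twist":0,"fingers":1},{"dp":[0,-8,-31],"twist":0,"fingers":1},{"dp":[0,-12,-35],"twist":0,"fingers":1},{"dp":[0,-15,-38],"twist":0,"fingers":1}]'; python3 go.py 0.29 -0.41 0.72 10.7; python3 -c "
from cell import env; print(env.get_obs()['qpos'])"
```

```text
time_s: 1.15
tool_pos: [0.1358, -0.4797, 0.5934]
tool_rot: [179.0, -0.1, 15.9]
force: [-0.8, 8.6, -0.4]
grip_width: 0.0868
grasp_force: 0.0
t 1.15 tcp [ 0.1358 -0.4797  0.5934] rot [ 1.790e+02 -1.400e-01  1.586e+01] w 0.0868 F [-0.8  8.6 -0.4]
dp [ 16.77  -2.27 -12.66] twist 5.16
[ 61.56284415   4.83699698  11.06029648  56.57483957  -1.17770389
 117.66513878  -2.11671777]
```

Tool-down height tops out at about 0.59 m because of joint 6, so I'll pass the nozzle on the outside instead. That means r about 0.62 and z 0.56, with the fingers shut and tangential. The gripper's body and the forearm stay above 0.62 m.

```bash
python3 -m jog '[{"dp":[0,3,1.5],"twist":9,"fingers":0.3},{"dp":[0,6,2],"twist":18,"fingers":0.3},{"dp":[0,9,2.5],"twist":28,"fingers":0.3},{"dp":[0,12,3],"twist":38,"fingers":0.3},{"dp":[0,12.5,3],"twist":48,"fingers":0.3},{"dp":[0,12.5,3],"twist":58,"fingers":0.3},{"dp":[0,12.5,3],"twist":68,"fingers":0.3},{"dp":[0,12.5,3],"twist":70,"fingers":0.3}]'; python3 go.py 0.394 -0.479 0.56 -50; python3 go.py 0.525 -0.33 0.56 -35;  python3 -c "
from cell import env; print(env.get_obs()['qpos'])"
```

```text
time_s: 2.15
tool_pos: [0.1703, -0.6014, 0.5621]
tool_rot: [179.7, -0.8, -54.3]
force: [-0.2, -0.3, 0.5]
grip_width: 0.0268
grasp_force: 0.0
t 2.15 tcp [ 0.1703 -0.6014  0.5621] rot [179.73  -0.76 -54.33] w 0.0268 F [-0.2 -0.3  0.5]
dp [  3.1  -25.31   0.13] twist -4.33
t 2.15 tcp [ 0.1703 -0.6014  0.5621] rot [179.73  -0.76 -54.33] w 0.0268 F [-0.2 -0.3  0.5]
dp [-1.370e+00 -4.464e+01 -2.000e-02] twist -19.33
[ 63.19211069  21.243794    15.91123942  40.93046504  -6.50452426
 117.60751551 -69.36397174]
```

```bash
python3 -m jog '[{"dp":[0.8,-5,0.5],"twist":0,"fingers":0.3},{"dp":[1.6,-10,0.7],"twist":0,"fingers":0.3},{"dp":[2.3,-15,0.7],"twist":0,"fingers":0.3},{"dp":[3,-20,0.7],"twist":-2,"fingers":0.3},{"dp":[3.1,-25,0.7],"twist":-4,"fingers":0.3},{"dp":[2,-30,0.7],"twist":-8,"fingers":0.3},{"dp":[1,-36,1],"twist":-12,"fingers":0.3},{"dp":[-1,-42,2],"twist":-18,"fingers":0.3}]'; python3 go.py 0.445 -0.112 0.30 10.7;  python3 -c "
from cell import env; print(env.get_obs()['qpos'])"
```

```text
time_s: 3.15
tool_pos: [0.5057, -0.3479, 0.5399]
tool_rot: [179.5, -0.7, -36.0]
force: [0.9, -0.7, 0.1]
grip_width: 0.0258
grasp_force: 0.0
t 3.15 tcp [ 0.5057 -0.3479  0.5399] rot [179.47  -0.68 -36.04] w 0.0258 F [ 0.9 -0.7  0.1]
dp [-19.07 -15.72  23.62] twist -46.74
[ 29.53541978  17.66813123   3.47318768  47.81918062  -0.53532822
 113.89598344 -93.42648445]
```

Past the bottle. Now over the long tube.

```bash
python3 -m jog '[{"dp":[-3,-3,2],"twist":-9,"fingers":0.6},{"dp":[-7,-5.5,5],"twist":-18,"fingers":0.6},{"dp":[-10,-8,9],"twist":-27,"fingers":0.6},{"dp":[-13,-10.5,13],"twist":-36,"fingers":0.6},{"dp":[-16,-13,17],"twist":-45,"fingers":0.6},{"dp":[-19,-15.7,22],"twist":-46.7,"fingers":0.6},{"dp":[-19,-15.7,27],"twist":-46.7,"fingers":0.6},{"dp":[-19,-15.7,30],"twist":-46.7,"fingers":0.6}]'; python3 -m jog '[{"dp":[0,0,0],"twist":0,"fingers":0.6}]'; python3 go.py 0.445 -0.112 0.15 10.7;  python3 - <<'E'
from cell import env
import cv2,numpy as np
c=env.read_camera("wrist"); cv2.imwrite("pics/w1.png",c["pixels"]);np.savez("w1.npz",**c)
R=cv2.Rodrigues(np.array(c["rvec"]))[0];print(c["fx"],c["cx"],c["cy"],-R.T@np.ravel(c["tvec"]))
E
```

```text
time_s: 4.15
tool_pos: [0.4434, -0.1136, 0.2342]
tool_rot: [179.2, 0.1, 10.6]
force: [0.2, -0.4, 0.0]
grip_width: 0.0523
grasp_force: 0.0
time_s: 4.28
tool_pos: [0.4431, -0.114, 0.2347]
tool_rot: [179.3, 0.2, 10.5]
force: [1.1, 0.9, 0.7]
grip_width: 0.0523
grasp_force: 0.0
t 4.28 tcp [ 0.4431 -0.114   0.2347] rot [179.27   0.18  10.51] w 0.0523 F [1.1 0.9 0.7]
dp [ 0.25 -0.27  8.46] twist -0.19
309.70691628693146 314.82744244846776 199.5905204935544 [ 0.51120871 -0.09875854  0.3974831 ]
```

View pics/w1.png

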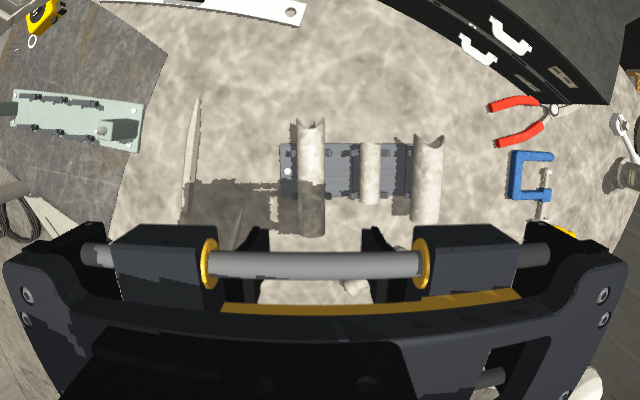

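The wrist view shows the long tube at (311,178), the short one at (370,172) and the thick one at (428,180), all in their saddles. I'll cross-check the positions from this depth.

```bash
cat >> h.py <<'E'
def wxyz(c):
    h,w=c["depth"].shape; u,v=np.meshgrid(np.arange(w),np.arange(h)); x=(u-c["cx"])/c["fx"]; y=(v-c["cy"])/c["fy"]
    th=np.hypot(x,y); k=np.where(th>1e-9,np.tan(th)/np.maximum(th,1e-9),1); R,o=cam(c)
    return np.stack([x*k,y*k,np.ones_like(x)],-1)*c["depth"][...,None]@R+o
E
cat > tubes.py <<'E'
# tubes.py FILE (wrist) : upper surface blobs -> centre, length, axis
import sys; from h import *
c=dict(np.load(sys.argv[1])); P=wxyz(c); x0,x1,y0,y1,zlo,tz=map(float,sys.argv[2:8])
m=(c["depth"]>0)&(P[...,0]>x0)&(P[...,0]<x1)&(P[...,1]>y0)&(P[...,1]<y1)&(P[...,2]>zlo)&(P[...,2]<tz)
n,l,s,ce=cv2.connectedComponentsWithStats(m.astype(np.uint8),connectivity=4)
for i in range(1,n):
    if s[i,4]<25: continue
    p=P[l==i]; r=cv2.minAreaRect(p[:,:2].astype(np.float32)*1000)
    print(s[i,4],ce[i].round(),"ztop",np.percentile(p[:,2],95).round(4),"rect",np.round(r[0],1),np.round(r[1],1),round(r[2],1))
E
python3 tubes.py w1.npz .35 .58 -.32 -.05 .041 .08; python3 tubes.py w1.npz .4 .58 .08 .5 .06 .095
python3 - <<'E'
from h import *
c=dict(np.load("w1.npz")); P=wxyz(c); print(np.median(P[60:110,215:280,2]))
E
```

```text
3080 [311. 180.] ztop 0.06 rect [ 445.3 -110.2] [137.7  31.7] 10.8
2507 [426. 182.] ztop 0.0672 rect [ 471.7 -246.6] [106.2  38.5] 9.9
1210 [370. 174.] ztop 0.0516 rect [ 462.8 -178.3] [70.3 25.4] 10.7
427 [107. 130.] ztop 0.0888 rect [468.1 147.7] [25.8 24.6] 87.4
0.0009210153681354083
```

Both views agree within about 2 mm, and the sizes match those given. Descending onto the long tube, then gripping.

```bash
python3 -m jog '[{"dp":[0.25,-0.25,5],"twist":0,"fingers":0.6},{"dp":[0.25,-0.25,10],"twist":0,"fingers":0.6},{"dp":[0.25,-0.25,13],"twist":0,"fingers":0.6},{"dp":[0.25,-0.25,15],"twist":0,"fingers":0.6},{"dp":[0.25,-0.25,15],"twist":0,"fingers":0.6}]'; python3 go.py 0.4451 -0.1112 0.028 10.7
```

```text
time_s: 4.95
tool_pos: [0.4479, -0.1138, 0.0873]
tool_rot: [179.2, -0.1, 10.5]
force: [-0.5, -0.9, 0.4]
grip_width: 0.0517
grasp_force: 0.0
t 4.95 tcp [ 0.4479 -0.1138  0.0873] rot [ 1.7917e+02 -7.0000e-02  1.0490e+01] w 0.0517 F [-0.5 -0.9  0.4]
dp [-0.24 -0.4   5.93] twist -0.21
```

```bash
python3 -m jog '[{"dp":[-0.2,-0.4,3],"twist":0,"fingers":0.6},{"dp":[-0.2,-0.4,4.5],"twist":0,"fingers":0.6},{"dp":[-0.2,-0.4,5.9],"twist":0,"fingers":0.6},{"dp":[-0.2,-0.4,5.9],"twist":0,"fingers":0.6},{"dp":[-0.2,-0.4,5.9],"twist":0,"fingers":0.3},{"dp":[-0.2,-0.4,5.9],"twist":0,"fingers":0.3},{"dp":[-0.2,-0.4,5.9],"twist":0,"fingers":0.3}]' 25; python3 go.py 0.4451 -0.1112 0.028 10.7
```

```text
time_s: 5.82
tool_pos: [0.4456, -0.1114, 0.0284]
tool_rot: [179.1, -0.2, 10.5]
force: [0.0, 0.3, 1.1]
grip_width: 0.0314
grasp_force: 25.0
t 5.83 tcp [ 0.4456 -0.1114  0.0284] rot [ 1.7909e+02 -1.5000e-01  1.0510e+01] w 0.0314 F [0.  0.3 1.1]
dp [-0.05 -0.03  0.04] twist -0.19
```

```bash
python3 -m jog '[{"dp":[0,0,-3],"twist":0,"fingers":0.3},{"dp":[0,0,-7],"twist":0,"fingers":0.3},{"dp":[0,0,-12],"twist":0,"fingers":0.3},{"dp":[0,0,-16],"twist":0,"fingers":0.3}]'; python3 go.py 0.472 0.22 0.19 -2.8
```

```text
time_s: 6.32
tool_pos: [0.4444, -0.1086, 0.1896]
tool_rot: [179.1, -0.1, 10.5]
force: [1.0, -0.6, -2.3]
grip_width: 0.0314
grasp_force: 25.0
t 6.33 tcp [ 0.4444 -0.1086  0.1896] rot [ 1.7913e+02 -1.4000e-01  1.0510e+01] w 0.0314 F [ 1.  -0.6 -2.3]
dp [  8.71 -31.8   -0.5 ] twist 13.31
```

```bash
python3 -m jog '[{"dp":[1,-5,0],"twist":3,"fingers":0.3},{"dp":[2.5,-10,0],"twist":6,"fingers":0.3},{"dp":[4,-16,-0.2],"twist":10,"fingers":0.3},{"dp":[6,-22,-0.4],"twist":13.3,"fingers":0.3},{"dp":[7.5,-28,-0.5],"twist":13.3,"fingers":0.3},{"dp":[8.7,-31.8,-0.5],"twist":13.3,"fingers":0.3},{"dp":[8.7,-31.8,-0.5],"twist":13.3,"fingers":0.3},{"dp":[8.7,-31.8,-0.5],"twist":13.3,"fingers":0.3}]'; python3 go.py 0.472 0.22 0.19 -2.8;  python3 - <<'E'
from cell import env
import cv2,numpy as np
c=env.read_camera("wrist"); cv2.imwrite("pics/w2.png",c["pixels"]);np.savez("w2.npz",**c)
E
python3 tubes.py w2.npz .4 .55 .08 .5 .06 .095;echo;python3 tubes.py w2.npz .4 .55 .1 .5 .03 .05
```

```text
time_s: 7.32
tool_pos: [0.4717, 0.2188, 0.1877]
tool_rot: [179.1, -0.2, -2.8]
force: [0.2, -0.4, -2.3]
grip_width: 0.0312
grasp_force: 25.0
t 7.33 tcp [0.4717 0.2188 0.1877] rot [179.11  -0.23  -2.83] w 0.0312 F [ 0.2 -0.4 -2.3]
dp [ 0.02 -0.12 -0.23] twist -0.03
733 [387. 195.] ztop 0.0896 rect [468.2 148.5] [24.6 24.5] 87.5
559 [111. 197.] ztop 0.089 rect [482.7 439. ] [25.3 24.8] 85.6

102 [257. 164.] ztop 0.0423 rect [500.4 275.8] [ 8.5 14.5] 1.6
122 [226. 165.] ztop 0.0416 rect [501.9 308.8] [16.7  7.8] 85.2
72 [194. 166.] ztop 0.0418 rect [503.6 345.3] [15.5  7.8] 86.7
112 [166. 167.] ztop 0.0418 rect [505.2 379.3] [16.2  7.9] 84.8
147 [375. 183.] ztop 0.0495 rect [474.2 154.1] [16.6 32.1] 42.1
216 [130. 189.] ztop 0.0485 rect [487.2 433.1] [31.9 16.7] 36.5
100 [171. 212.] ztop 0.0414 rect [454.1 381.8] [13.4  8.2] 84.0
122 [229. 212.] ztop 0.0417 rect [450.3 311.6] [16.   8.9] 85.4
92 [259. 212.] ztop 0.0413 rect [448.8 278.8] [13.6  8.5] 83.0
71 [198. 212.] ztop 0.0418 rect [452.6 347.7] [13.1  8.7] 80.0
```

View pics/w2.png

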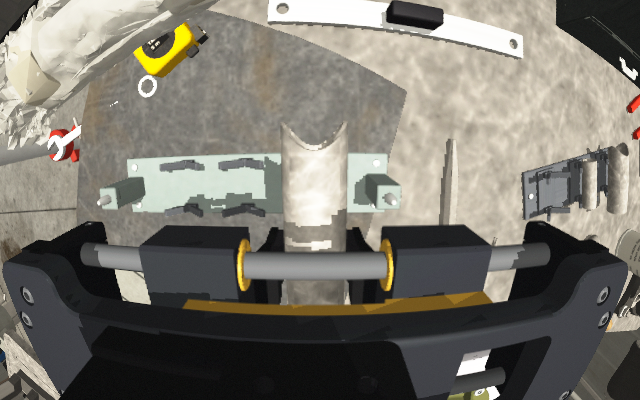

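The wrist view shows the held tube at (315,190), the posts at (111,197) and (387,195), and the cradles at left and middle. I'll use the held tube, which must lie on the tool axis, to calibrate the wrist view's offset.

```bash
cat > held.py <<'E'
# held tube in wrist view, in tool coords (mm): offset across (y), far end x, direction
import sys; from h import *; from cell import env; from scipy.spatial.transform import Rotation as Ro
c=dict(np.load(sys.argv[1])); dia=float(sys.argv[2]); P=wxyz(c); s=env.get_obs()
T=Ro.from_euler("xyz",s["tool_rot"],degrees=True).inv().apply((P-s["tool_pos"]).reshape(-1,3)).reshape(P.shape)*1000
m=(c["depth"]>0)&(abs(T[...,1])<30)&(T[...,2]<5)&(T[...,2]>-60)&(T[...,0]>22)&(T[...,0]<90)
for a in range(22,76,8):
    p=T[m&(T[...,0]>=a)&(T[...,0]<a+8)]
    if len(p)>10: print(a,len(p),"y range",np.percentile(p[:,1],[1,99]).round(1),"mid",np.percentile(p[:,1],[1,99]).mean().round(1),"ztop",np.percentile(p[:,2],2).round(1))
print("far end x",np.percentile(T[m][:,0],99.5).round(1))
E
python3 held.py w2.npz 32
```

```text
22 1057 y range [-16.7  13.8] mid -1.4 ztop -31.5
30 1105 y range [-16.9  13.6] mid -1.7 ztop -31.6
38 1143 y range [-16.8  13.3] mid -1.8 ztop -31.5
46 1203 y range [-17.1  13.2] mid -1.9 ztop -31.5
54 1052 y range [-17.   13.7] mid -1.7 ztop -31.2
62 312 y range [-17.5  13.6] mid -1.9 ztop -26.1
far end x 67.4
```

```bash
python3 -m jog '[{"dp":[0.15,-0.3,4],"twist":0,"fingers":0.3},{"dp":[0.15,-0.3,8],"twist":0,"fingers":0.3},{"dp":[0.15,-0.3,11.5],"twist":0,"fingers":0.3},{"dp":[0.15,-0.3,12.5],"twist":0,"fingers":0.3},{"dp":[0.15,-0.3,12.5],"twist":0,"fingers":0.3}]'; python3 go.py 0.473 0.2221 0.0285 -2.85
```

```text
time_s: 8.0
tool_pos: [0.4744, 0.2201, 0.0635]
tool_rot: [179.2, -0.3, -2.9]
force: [0.4, 1.0, -1.8]
grip_width: 0.0317
grasp_force: 25.0
t 8.0 tcp [0.4744 0.2201 0.0635] rot [179.17  -0.28  -2.87] w 0.0317 F [ 0.4  1.  -1.8]
dp [-0.17 -0.24  3.49] twist -0.02
```

```bash
python3 -m jog '[{"dp":[-0.15,-0.25,1.2],"twist":0,"fingers":0.3},{"dp":[-0.15,-0.25,2.2],"twist":0,"fingers":0.3},{"dp":[-0.15,-0.25,3],"twist":0,"fingers":0.3},{"dp":[-0.15,-0.25,3.5],"twist":0,"fingers":0.3},{"dp":[-0.15,-0.25,3.5],"twist":0,"fingers":0.3}]'; python3 go.py 0.473 0.2221 0.0285 -2.85
```

```text
time_s: 8.62
tool_pos: [0.4728, 0.2233, 0.0285]
tool_rot: [179.2, -0.3, -2.8]
force: [-2.3, -0.7, 1.2]
grip_width: 0.0314
grasp_force: 25.0
t 8.62 tcp [0.4728 0.2233 0.0285] rot [179.19  -0.25  -2.82] w 0.0314 F [-2.3 -0.7  1.2]
dp [ 0.03  0.12 -0.  ] twist 0.03
```

```bash
python3 -m jog '[{"dp":[0,0,0],"twist":0,"fingers":0.55},{"dp":[0,0,0],"twist":0,"fingers":0.55},{"dp":[0,0,-3],"twist":0,"fingers":0.55},{"dp":[0,0,-8],"twist":0,"fingers":0.55},{"dp":[0,0,-13],"twist":0,"fingers":0.55},{"dp":[0,0,-17],"twist":0,"fingers":0.55},{"dp":[0,0,-17],"twist":0,"fingers":0.55}]';  python3 - <<'E'
from cell import env
import cv2,numpy as np
c=env.read_camera("wrist"); np.savez("w3.npz",**c)
E
python3 tubes.py w3.npz .36 .55 .19 .26 .041 .08; python3 go.py 0.4626 -0.1792 0.19 10.7
```

```text
time_s: 9.5
tool_pos: [0.4745, 0.2268, 0.2021]
tool_rot: [179.4, -0.7, -2.8]
force: [1.2, -0.4, -0.6]
grip_width: 0.0478
grasp_force: 0.0
3545 [316. 191.] ztop 0.06 rect [472.4 223.9] [ 32.5 137.2] 87.1
t 9.55 tcp [0.4733 0.226  0.1998] rot [179.26  -0.5   -2.79] w 0.0481 F [-0.1 -0.3 -1.5]
dp [ 0.9  40.51  1.51] twist -13.49
```

Long tube is seated: top at 0.060 m and centred in its cradle. Next the short tube.

```bash
python3 -m jog '[{"dp":[0.2,6,0.5],"twist":-3,"fingers":0.52},{"dp":[0.3,12,1],"twist":-6,"fingers":0.52},{"dp":[0.4,18,1.5],"twist":-10,"fingers":0.52},{"dp":[0.6,24,1.5],"twist":-13.5,"fingers":0.52},{"dp":[0.7,30,1.5],"twist":-13.5,"fingers":0.52},{"dp":[0.8,36,1.5],"twist":-13.5,"fingers":0.52},{"dp":[0.9,40.5,3],"twist":-13.5,"fingers":0.52},{"dp":[0.9,40.5,6],"twist":-13.5,"fingers":0.52}]'; python3 -m jog '[{"dp":[0,0,3],"twist":0,"fingers":0.52},{"dp":[0,0,5.5],"twist":0,"fingers":0.52},{"dp":[0,0,5.5],"twist":0,"fingers":0.52}]'; python3 go.py 0.4627 -0.1791 0.023 10.7
```

```text
time_s: 10.55
tool_pos: [0.4608, -0.185, 0.1429]
tool_rot: [179.1, -0.1, 10.3]
force: [0.0, 0.8, 0.3]
grip_width: 0.0456
grasp_force: 0.0
time_s: 10.92
tool_pos: [0.4592, -0.1802, 0.0857]
tool_rot: [179.3, 0.3, 10.7]
force: [-0.4, 0.7, -0.0]
grip_width: 0.0454
grasp_force: 0.0
t 10.93 tcp [ 0.4592 -0.1802  0.0857] rot [179.35   0.25  10.71] w 0.0454 F [-0.4  0.7 -0. ]
dp [ 0.4  -0.11  6.27] twist 0.01
```

```bash
python3 -m jog '[{"dp":[0.35,-0.1,3],"twist":0,"fingers":0.52},{"dp":[0.35,-0.1,4.7],"twist":0,"fingers":0.52},{"dp":[0.35,-0.1,6.2],"twist":0,"fingers":0.52},{"dp":[0.35,-0.1,6.2],"twist":0,"fingers":0.52},{"dp":[0.35,-0.1,6.2],"twist":0,"fingers":0.2},{"dp":[0.35,-0.1,6.2],"twist":0,"fingers":0.2},{"dp":[0.35,-0.1,6.2],"twist":0,"fingers":0.2}]' 25; python3 -m jog '[{"dp":[0,0,-3],"twist":0,"fingers":0.2},{"dp":[0,0,-7],"twist":0,"fingers":0.2},{"dp":[0,0,-12],"twist":0,"fingers":0.2},{"dp":[0,0,-16],"twist":0,"fingers":0.2}]'; python3 go.py 0.4757 0.2924 0.185 -2.85
```

```text
time_s: 11.8
tool_pos: [0.4657, -0.1787, 0.0275]
tool_rot: [179.3, -0.1, 10.7]
force: [-1.2, 2.3, 3.7]
grip_width: 0.0246
grasp_force: 25.0
time_s: 12.3
tool_pos: [0.465, -0.1781, 0.1892]
tool_rot: [179.1, -0.2, 10.7]
force: [0.7, 0.3, -1.2]
grip_width: 0.0242
grasp_force: 25.0
t 12.3 tcp [ 0.465  -0.1781  0.1892] rot [179.08  -0.18  10.71] w 0.0242 F [ 0.7  0.3 -1.2]
dp [  9.79 -46.04  -0.29] twist 13.56
```

```bash
python3 -m jog '[{"dp":[1,-6,0],"twist":3,"fingers":0.2},{"dp":[2,-12,0],"twist":6,"fingers":0.2},{"dp":[3.5,-18,0],"twist":10,"fingers":0.2},{"dp":[5,-24,0],"twist":13.5,"fingers":0.2},{"dp":[6.5,-30,0],"twist":13.5,"fingers":0.2},{"dp":[8,-36,0],"twist":13.5,"fingers":0.2},{"dp":[9,-42,0],"twist":13.5,"fingers":0.2},{"dp":[9.8,-46,0],"twist":13.5,"fingers":0.2}]'; python3 -m jog '[{"dp":[0,0,0],"twist":0,"fingers":0.2},{"dp":[0,0,0],"twist":0,"fingers":0.2}]'; python3 - <<'E'
from cell import env
import cv2,numpy as np
c=env.read_camera("wrist"); np.savez("w4.npz",**c); cv2.imwrite("pics/w4.png",c["pixels"])
E
python3 held.py w4.npz 25; python3 tubes.py w4.npz .42 .55 .32 .4 .03 .05; python3 go.py 0.4757 0.2924 0.0275 -2.85
```

```text
time_s: 13.3
tool_pos: [0.4747, 0.2954, 0.1805]
tool_rot: [179.3, -0.3, -2.6]
force: [0.1, 0.2, -1.6]
grip_width: 0.0242
grasp_force: 25.0
time_s: 13.55
tool_pos: [0.4758, 0.2911, 0.18]
tool_rot: [179.1, -0.3, -2.8]
force: [0.3, -0.8, -1.2]
grip_width: 0.0243
grasp_force: 25.0
22 960 y range [-13.2  10.8] mid -1.2 ztop -23.9
30 471 y range [-13.1  10.7] mid -1.2 ztop -23.7
far end x 32.3
118 [258. 165.] ztop 0.0413 rect [504.1 346.4] [15.1  8.5] 87.5
132 [226. 166.] ztop 0.0415 rect [505.7 379.4] [15.3  8.3] 88.4
114 [229. 215.] ztop 0.0419 rect [453.8 381. ] [15.5  7.8] 85.7
99 [260. 215.] ztop 0.0417 rect [452.  348.7] [16.2  8.5] 88.6
t 13.6 tcp [0.4761 0.2905 0.1801] rot [179.11  -0.29  -2.9 ] w 0.0243 F [-0.7 -0.1 -0.8]
dp [-0.13 -0.43 15.25] twist -0.05
```

View pics/w4.png

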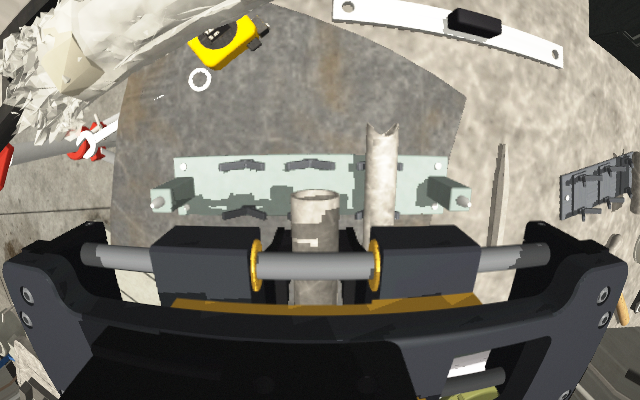

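The short tube is held, about 2.7 mm back along the tool. The long tube is in the right cradle at (380,180). Lowering into the middle cradle with that correction.

```bash
python3 -m jog '[{"dp":[0.1,-0.4,4],"twist":0,"fingers":0.2},{"dp":[0.1,-0.4,8],"twist":0,"fingers":0.2},{"dp":[0.1,-0.4,11],"twist":0,"fingers":0.2},{"dp":[0.1,-0.4,12],"twist":0,"fingers":0.2},{"dp":[0.1,-0.4,12],"twist":0,"fingers":0.2}]'; python3 go.py 0.478 0.2924 0.0270 -2.85
```

```text
time_s: 14.22
tool_pos: [0.4778, 0.2934, 0.0604]
tool_rot: [179.2, -0.3, -2.9]
force: [-0.1, 0.4, -1.2]
grip_width: 0.0244
grasp_force: 25.0
t 14.22 tcp [0.4778 0.2934 0.0604] rot [179.16  -0.28  -2.88] w 0.0244 F [-0.1  0.4 -1.2]
dp [0.01 0.05 3.34] twist -0.03
```

```bash
python3 -m jog '[{"dp":[0,0,1.2],"twist":0,"fingers":0.2},{"dp":[0,0,2.2],"twist":0,"fingers":0.2},{"dp":[0,0,2.9],"twist":0,"fingers":0.2},{"dp":[0,0,3.35],"twist":0,"fingers":0.2},{"dp":[0,0,3.35],"twist":0,"fingers":0.2}]'; python3 go.py 0.478 0.2924 0.0270 -2.85
```

```text
time_s: 14.85
tool_pos: [0.4773, 0.2933, 0.0275]
tool_rot: [179.1, -0.3, -2.8]
force: [-2.9, -3.3, 6.4]
grip_width: 0.0243
grasp_force: 25.0
t 14.85 tcp [0.4773 0.2933 0.0275] rot [179.09  -0.25  -2.82] w 0.0243 F [-2.9 -3.3  6.4]
dp [0.07 0.09 0.05] twist 0.03
```

Seated (6 N support). Release, lift, check.

```bash
python3 -m jog '[{"dp":[0,0,0],"twist":0,"fingers":0.5},{"dp":[0,0,0],"twist":0,"fingers":0.5},{"dp":[0,0,-3],"twist":0,"fingers":0.5},{"dp":[0,0,-8],"twist":0,"fingers":0.5},{"dp":[0,0,-13],"twist":0,"fingers":0.5},{"dp":[0,0,-17],"twist":0,"fingers":0.5},{"dp":[0,0,-17],"twist":0,"fingers":0.5}]';  python3 - <<'E'
from cell import env
import cv2,numpy as np
c=env.read_camera("wrist"); np.savez("w5.npz",**c)
E
python3 tubes.py w5.npz .36 .55 .19 .26 .042 .08;python3 tubes.py w5.npz .36 .55 .26 .33 .0425 .08; python3 go.py 0.4712 -0.2475 0.19 10.5
```

```text
time_s: 15.72
tool_pos: [0.4786, 0.2981, 0.2005]
tool_rot: [179.4, -0.7, -2.8]
force: [-0.4, 0.5, -0.5]
grip_width: 0.0435
grasp_force: 0.0
3129 [383. 187.] ztop 0.0599 rect [473.1 224.3] [ 32.1 136.5] 87.5
1435 [318. 192.] ztop 0.0515 rect [474.4 293.9] [23.6 70. ] 86.9
t 15.78 tcp [0.4776 0.2971 0.1982] rot [179.29  -0.47  -2.79] w 0.0437 F [-0.3 -0.8 -1.7]
dp [ 2.   54.41  1.51] twist -13.29
```

Short tube is centred and seated. Next the thick tube.

```bash
python3 -m jog '[{"dp":[0.2,6,0.5],"twist":-3,"fingers":0.66},{"dp":[0.5,12,1],"twist":-6,"fingers":0.66},{"dp":[0.8,18,1],"twist":-10,"fingers":0.66},{"dp":[1,24,1],"twist":-13.3,"fingers":0.66},{"dp":[1.3,30,1],"twist":-13.3,"fingers":0.66},{"dp":[1.5,36,1],"twist":-13.3,"fingers":0.66},{"dp":[1.8,42,1],"twist":-13.3,"fingers":0.66},{"dp":[2,48,1],"twist":-13.3,"fingers":0.66}]'; python3 -m jog '[{"dp":[0,5,2],"twist":0,"fingers":0.66},{"dp":[0,6.4,6],"twist":0,"fingers":0.66},{"dp":[0,6.4,10],"twist":0,"fingers":0.66},{"dp":[0,6.4,10],"twist":0,"fingers":0.66},{"dp":[0,6.4,10],"twist":0,"fingers":0.66}]'; python3 go.py 0.4712 -0.2475 0.0315 10.5
```

```text
time_s: 16.77
tool_pos: [0.4723, -0.1858, 0.1919]
tool_rot: [179.2, 0.0, 10.5]
force: [0.7, 0.3, -0.5]
grip_width: 0.0578
grasp_force: 0.0
time_s: 17.4
tool_pos: [0.4859, -0.2483, 0.0951]
tool_rot: [179.1, -0.1, 10.5]
force: [-0.2, 0.9, 0.2]
grip_width: 0.0576
grasp_force: 0.0
t 17.4 tcp [ 0.4859 -0.2483  0.0951] rot [ 1.7914e+02 -1.2000e-01  1.0540e+01] w 0.0576 F [-0.2  0.9  0.2]
dp [-1.44 -0.44  6.35] twist 0.04
```

```bash
python3 -m jog '[{"dp":[-1.4,-0.4,0],"twist":0,"fingers":0.66},{"dp":[-1.4,-0.4,3],"twist":0,"fingers":0.66},{"dp":[-1.4,-0.4,3],"twist":0,"fingers":0.66},{"dp":[-1.4,-0.4,3],"twist":0,"fingers":0.66}]'; python3 go.py 0.4712 -0.2475 0.0315 10.5
```

```text
time_s: 17.9
tool_pos: [0.4716, -0.2478, 0.066]
tool_rot: [179.1, -0.2, 10.5]
force: [-0.3, 0.0, -0.1]
grip_width: 0.0576
grasp_force: 0.0
t 17.9 tcp [ 0.4716 -0.2478  0.066 ] rot [179.08  -0.18  10.51] w 0.0576 F [-0.3  0.  -0.1]
dp [-0.04 -0.1   3.45] twist 0.01
```

```bash
python3 -m jog '[{"dp":[0,-0.1,1.5],"twist":0,"fingers":0.66},{"dp":[0,-0.1,3],"twist":0,"fingers":0.66},{"dp":[0,-0.1,3.45],"twist":0,"fingers":0.66},{"dp":[0,-0.1,3.45],"twist":0,"fingers":0.35},{"dp":[0,-0.1,3.45],"twist":0,"fingers":0.35},{"dp":[0,-0.1,3.45],"twist":0,"fingers":0.35},{"dp":[0,-0.1,3.45],"twist":0,"fingers":0.35}]' 30; python3 -m jog '[{"dp":[0,0,-3],"twist":0,"fingers":0.35},{"dp":[0,0,-7],"twist":0,"fingers":0.35},{"dp":[0,0,-12],"twist":0,"fingers":0.35},{"dp":[0,0,-16],"twist":0,"fingers":0.35}]'; python3 go.py 0.479 0.3624 0.185 -2.85
```

```text
time_s: 18.77
tool_pos: [0.4717, -0.2487, 0.0307]
tool_rot: [179.0, -0.2, 10.5]
force: [0.3, -4.6, 0.2]
grip_width: 0.0374
grasp_force: 30.0
time_s: 19.27
tool_pos: [0.4702, -0.2437, 0.1914]
tool_rot: [179.2, -0.1, 10.5]
force: [0.4, -0.9, -1.9]
grip_width: 0.0375
grasp_force: 30.0
t 19.27 tcp [ 0.4702 -0.2437  0.1914] rot [ 1.7922e+02 -1.1000e-01  1.0540e+01] w 0.0375 F [ 0.4 -0.9 -1.9]
dp [ 11.95 -59.43  -0.15] twist 13.39
```

```bash
python3 -m jog '[{"dp":[1,-6,0],"twist":3,"fingers":0.35},{"dp":[2.4,-12,0],"twist":6,"fingers":0.35},{"dp":[3.6,-18,0],"twist":10,"fingers":0.35},{"dp":[4.8,-24,0],"twist":13.4,"fingers":0.35},{"dp":[6,-30,0],"twist":13.4,"fingers":0.35},{"dp":[7.2,-36,0],"twist":13.4,"fingers":0.35},{"dp":[8.5,-42,0],"twist":13.4,"fingers":0.35},{"dp":[9.7,-48,0],"twist":13.4,"fingers":0.35}]'; python3 go.py 0.479 0.3624 0.185 -2.85
```

```text
time_s: 20.27
tool_pos: [0.477, 0.2468, 0.1826]
tool_rot: [179.2, -0.2, -2.9]
force: [1.2, -0.5, -2.2]
grip_width: 0.0372
grasp_force: 30.0
t 20.27 tcp [0.477  0.2468 0.1826] rot [179.18  -0.21  -2.89] w 0.0372 F [ 1.2 -0.5 -2.2]
dp [ -0.38 -11.55  -0.41] twist -0.04
```

```bash
python3 -m jog '[{"dp":[0,-6,0],"twist":0,"fingers":0.35},{"dp":[-0.2,-11.3,0],"twist":0,"fingers":0.35},{"dp":[-0.2,-11.3,0],"twist":0,"fingers":0.35},{"dp":[-0.2,-11.3,0],"twist":0,"fingers":0.35}]'; python3 - <<'E'
from cell import env
import cv2,numpy as np
c=env.read_camera("wrist"); np.savez("w6.npz",**c); cv2.imwrite("pics/w6.png",c["pixels"])
E
python3 held.py w6.npz 38; python3 go.py 0.479 0.3624 0.0315 -2.85
```

```text
time_s: 20.78
tool_pos: [0.4811, 0.3572, 0.1805]
tool_rot: [179.1, -0.2, -2.9]
force: [0.1, -0.8, -1.8]
grip_width: 0.0371
grasp_force: 30.0
22 1329 y range [-19.8  15.9] mid -1.9 ztop -36.5
30 1884 y range [-19.7  16.5] mid -1.6 ztop -36.5
38 1054 y range [-19.9  16.5] mid -1.7 ztop -35.2
46 314 y range [-20.7  16.1] mid -2.3 ztop -28.8
far end x 51.8
t 20.82 tcp [0.4818 0.3563 0.1807] rot [179.09  -0.23  -2.96] w 0.0371 F [ 0.3 -1.3 -2.5]
dp [-0.37 -0.83 14.91] twist -0.11
```

```bash
python3 -m jog '[{"dp":[-0.3,-0.8,4],"twist":0,"fingers":0.35},{"dp":[-0.3,-0.8,8],"twist":0,"fingers":0.35},{"dp":[-0.3,-0.8,10.5],"twist":0,"fingers":0.35},{"dp":[-0.3,-0.8,11.5],"twist":0,"fingers":0.35},{"dp":[-0.3,-0.8,11.5],"twist":0,"fingers":0.35},{"dp":[-0.3,-0.8,11.5],"twist":0,"fingers":0.35}]'; python3 go.py 0.4793 0.3624 0.031 -2.85
```

```text
time_s: 21.58
tool_pos: [0.4808, 0.3646, 0.0678]
tool_rot: [179.3, -0.4, -2.9]
force: [-0.1, 0.6, -1.1]
grip_width: 0.0375
grasp_force: 30.0
t 21.57 tcp [0.4808 0.3646 0.0678] rot [179.27  -0.41  -2.93] w 0.0375 F [-0.1  0.6 -1.1]
dp [-0.17  0.18  3.68] twist -0.08
```

```bash
python3 -m jog '[{"dp":[-0.15,0.1,1.3],"twist":0,"fingers":0.35},{"dp":[-0.15,0.1,2.4],"twist":0,"fingers":0.35},{"dp":[-0.15,0.1,3.2],"twist":0,"fingers":0.35},{"dp":[-0.15,0.1,3.6],"twist":0,"fingers":0.35},{"dp":[-0.15,0.1,3.6],"twist":0,"fingers":0.35}]'; python3 go.py 0.4793 0.3624 0.031 -2.85
```

```text
time_s: 22.2
tool_pos: [0.4781, 0.3632, 0.0306]
tool_rot: [179.2, -0.3, -2.9]
force: [-3.0, -1.4, 2.6]
grip_width: 0.0377
grasp_force: 30.0
t 22.2 tcp [0.4781 0.3632 0.0306] rot [179.19  -0.25  -2.91] w 0.0377 F [-3.  -1.4  2.6]
dp [ 0.12  0.07 -0.04] twist -0.06
```

```bash
python3 -m jog '[{"dp":[0,0,0],"twist":0,"fingers":0.62},{"dp":[0,0,0],"twist":0,"fingers":0.62},{"dp":[0,0,-3],"twist":0,"fingers":0.62},{"dp":[0,0,-8],"twist":0,"fingers":0.62},{"dp":[0,0,-13],"twist":0,"fingers":0.62},{"dp":[0,0,-17],"twist":0,"fingers":0.62},{"dp":[0,0,-17],"twist":0,"fingers":0.62}]';  python3 - <<'E'
from cell import env
import cv2,numpy as np
c=env.read_camera("wrist"); np.savez("w7.npz",**c)
E
python3 tubes.py w7.npz .36 .55 .19 .4 .0425 .08; python3 tubes.py w7.npz .59 .71 .04 .2 .02 .05; python3 go.py 0.6585 0.0953 0.19 87;python3 go.py 0.6585 0.0953 0.19 -93; python3 -c "
from cell import env; print(env.get_obs()['qpos'])"
```

```text
time_s: 23.08
tool_pos: [0.4795, 0.367, 0.2043]
tool_rot: [179.5, -0.7, -2.9]
force: [0.1, -0.2, -0.6]
grip_width: 0.0538
grasp_force: 0.0
2476 [440. 178.] ztop 0.0598 rect [484.8 225. ] [ 32.2 113.3] 86.2
3280 [317. 194.] ztop 0.0671 rect [478.6 363.6] [ 38.9 106.1] 86.3
1321 [380. 189.] ztop 0.0515 rect [474.6 294.5] [24.5 70.8] 86.6
736 [516.  39.] ztop 0.0398 rect [659.3  99. ] [60.6 21.4] 85.3
t 23.12 tcp [0.4786 0.3659 0.2019] rot [179.3   -0.47  -2.9 ] w 0.0542 F [-0.2 -0.7 -1.2]
dp [19.33 26.1   1.66] twist -89.9
t 23.12 tcp [0.4786 0.3659 0.2019] rot [179.3   -0.47  -2.9 ] w 0.0542 F [-0.2 -0.7 -1.2]
dp [19.33 26.1   1.66] twist 90.1
[  -7.76580594   17.30614835  -39.58205465   90.69649564   12.08660392
   76.31942938 -141.89316952]
```

All three tubes are seated: thick left, short middle, long right. The bundle beyond the bar may foul the gripper body, so I'll check its edge before choosing the grip direction.

```bash
python3 - <<'E'
from h import *
c=dict(np.load("top0.npz")); A=xyz(c)[c["depth"]>0]; c=dict(np.load("w7.npz")); B=wxyz(c)[c["depth"]>0]
for nm,P in(("top",A),("wrist",B)):
  print(nm,"cols y=.22..-.04")
  for x in np.arange(.67,.81,.015):
    print("%.3f"%x,[int(np.percentile(P[m][:,2],97)*1000) if (m:=(abs(P[:,0]-x)<.0075)&(abs(P[:,1]-y)<.01)).sum()>2 else None for y in np.arange(.22,-.05,-.02)])
E
```

```text
top cols y=.22..-.04
0.670 [11, 12, 13, 13, 13, 41, 41, 42, 41, 13, 13, 9, 9, 6]
0.685 [16, 14, 13, 9, 10, 6, 4, 3, 5, 5, 4, 5, 5, 4]
0.700 [91, 3, 5, 4, 3, 4, 5, 4, 5, 6, 5, 2, 4, 5]
0.715 [109, 105, 93, 3, 4, 7, 4, 3, 4, 5, 7, 5, 6, 5]
0.730 [115, 112, 108, 98, 85, 5, 5, 6, 28, 29, 31, 28, 5, 4]
0.745 [118, 117, 111, 109, 106, 97, 80, 86, 81, 56, 9, 30, 28, 4]
0.760 [120, 119, 116, 118, 115, 115, 100, 93, 110, 101, 55, 10, 27, 5]
0.775 [124, 124, 121, 124, 121, 122, 115, 110, 120, 107, 5, 6, 30, 6]
0.790 [126, 126, 122, 125, 126, 124, 126, 128, 127, 64, 5, 26, 27, 6]
0.805 [126, 118, 126, 126, 123, 121, 126, 129, 126, 72, 28, 29, 4, 5]
wrist cols y=.22..-.04
0.670 [10, 10, 10, 10, 10, 39, 40, 39, None, 10, 9, 9, 9, 6]
0.685 [10, 10, 10, 9, 9, 7, 2, 1, 2, 2, 2, 2, 1, 2]
0.700 [2, 2, 2, 2, 2, 1, 1, 2, 2, 2, 2, 2, 2, 2]
0.715 [None, 1, 2, 2, 2, 2, 2, 2, 2, 2, 2, 2, 2, 2]
0.730 [None, None, None, None, None, 1, 2, 1, 20, 26, 26, 26, 2, 2]
0.745 [None, None, None, None, None, None, None, None, None, None, None, 26, 2, 2]
0.760 [None, None, None, None, None, None, None, None, None, None, None, None, None, 1]
0.775 [None, None, None, None, None, None, None, None, None, None, None, None, None, None]
0.790 [None, None, None, None, None, None, None, None, None, None, None, None, None, None]
0.805 [None, None, None, None, None, None, None, None, None, None, None, None, None, None]
```

A grip across x would hit the bundle, which reaches 0.08 to 0.10 m at x=0.745. I'll grip the block lengthwise instead (60 mm, closing along the bar), so only the narrow side of the body faces the bundle.

```bash
python3 -m jog '[{"dp":[3.5,5,0],"twist":1,"fingers":1},{"dp":[7,10,0],"twist":2.6,"fingers":1},{"dp":[11,15,0],"twist":2.6,"fingers":1},{"dp":[15,20,0],"twist":2.6,"fingers":1},{"dp":[19,25,0],"twist":2.6,"fingers":1},{"dp":[19.3,26,0],"twist":2.6,"fingers":1},{"dp":[19.3,26,0],"twist":2.6,"fingers":1},{"dp":[19.3,26,0],"twist":2.6,"fingers":1}]'; python3 -m jog '[{"dp":[0,0,0],"twist":0,"fingers":1}]'; python3 - <<'E'
from cell import env
import cv2,numpy as np
c=env.read_camera("wrist"); np.savez("w8.npz",**c); cv2.imwrite("pics/w8.png",c["pixels"])
E
python3 tubes.py w8.npz .59 .73 .03 .2 .02 .05; python3 go.py .6588 .0963 .1 -5.5;  python3 -c "
from cell import env; print(env.get_obs()['qpos'])"
```

```text
time_s: 24.12
tool_pos: [0.6561, 0.0986, 0.2043]
tool_rot: [179.3, -0.2, -5.3]
force: [0.4, -0.5, 0.1]
grip_width: 0.087
grasp_force: 0.0
time_s: 24.25
tool_pos: [0.6564, 0.0985, 0.205]
tool_rot: [179.2, -0.3, -5.3]
force: [-0.7, -0.7, -0.6]
grip_width: 0.0871
grasp_force: 0.0
82 [361. 116.] ztop 0.0268 rect [727.1  40.1] [ 5.7 20.1] 0.2
1065 [313. 181.] ztop 0.0399 rect [660.4  98. ] [58.2 19.5] 84.6
t 24.3 tcp [0.6566 0.098  0.2051] rot [179.23  -0.33  -5.32] w 0.087 F [ 0.2  0.  -0.5]
dp [1.700e-01 1.000e-02 1.051e+01] twist 0.18
[  11.43415954   23.16928212  -30.28309819   81.62432331   12.54342623
   78.35491257 -114.68198885]
```

View pics/w8.png

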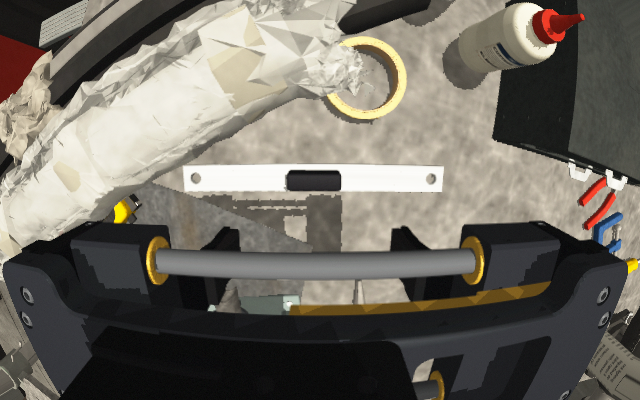

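The bar's block is at (313,181), parallel to the tool, and the bundle is clear to the left. Descending.

```bash
python3 -m jog '[{"dp":[0.3,0,4],"twist":0,"fingers":1},{"dp":[0.3,0,8],"twist":0,"fingers":1},{"dp":[0.3,0,12],"twist":0,"fingers":1},{"dp":[0.3,0,14],"twist":0,"fingers":1},{"dp":[0.3,0,14],"twist":0,"fingers":1},{"dp":[0.3,0,14],"twist":0,"fingers":1}]'; python3 go.py .6595 .0963 .018 -5.4
```

```text
time_s: 25.05
tool_pos: [0.6622, 0.0943, 0.0669]
tool_rot: [179.3, -0.5, -5.5]
force: [-0.4, -0.1, 0.8]
grip_width: 0.0869
grasp_force: 0.0
t 25.05 tcp [0.6622 0.0943 0.0669] rot [179.26  -0.49  -5.48] w 0.0869 F [-0.4 -0.1  0.8]
dp [-0.33 -0.24  4.88] twist -0.08
```

```bash
python3 -m jog '[{"dp":[-0.3,-0.25,2],"twist":0,"fingers":1},{"dp":[-0.3,-0.25,4],"twist":0,"fingers":1},{"dp":[-0.3,-0.25,4.9],"twist":0,"fingers":1},{"dp":[-0.3,-0.25,4.9],"twist":0,"fingers":1}]'; python3 go.py .6595 .0963 .018 -5.4; python3 -m jog '[{"dp":[0,0,0],"twist":0,"fingers":0.6},{"dp":[0,0,0],"twist":0,"fingers":0.6},{"dp":[0,0,0],"twist":0,"fingers":0.6},{"dp":[0,0,0],"twist":0,"fingers":0.6}]' 40; python3 go.py .6595 .0963 .018 -5.4
```

```text
time_s: 25.55
tool_pos: [0.6574, 0.0954, 0.0143]
tool_rot: [179.2, -0.2, -5.5]
force: [-0.8, -0.1, 0.6]
grip_width: 0.0869
grasp_force: 0.0
t 25.55 tcp [0.6574 0.0954 0.0143] rot [179.18  -0.18  -5.5 ] w 0.0869 F [-0.8 -0.1  0.6]
dp [ 0.2  -0.11 -0.37] twist -0.1
time_s: 26.05
tool_pos: [0.6588, 0.096, 0.0164]
tool_rot: [179.3, -0.4, -5.5]
force: [-0.4, 0.7, 1.6]
grip_width: 0.06
grasp_force: 40.1
t 26.05 tcp [0.6588 0.096  0.0164] rot [179.25  -0.37  -5.5 ] w 0.06 F [-0.4  0.7  1.6]
dp [ 0.07 -0.03 -0.16] twist -0.1
```

Gripped at 60 mm. Lift, drawing back from the bundle.

```bash
python3 -m jog '[{"dp":[0,0,-1],"twist":0,"fingers":0.6},{"dp":[-2,0,-3],"twist":0,"fingers":0.6},{"dp":[-4,0,-6],"twist":0,"fingers":0.6},{"dp":[-5,0,-10],"twist":0,"fingers":0.6},{"dp":[-6,0,-14],"twist":0,"fingers":0.6},{"dp":[-7,0,-18],"twist":0,"fingers":0.6},{"dp":[-7,0,-18],"twist":0,"fingers":0.6}]'; python3 go.py .4755 .2924 .2 -2.86
```

```text
time_s: 26.92
tool_pos: [0.5894, 0.1059, 0.1995]
tool_rot: [179.3, -0.7, -5.4]
force: [0.5, 0.2, -2.8]
grip_width: 0.0594
grasp_force: 40.1
t 26.93 tcp [0.5894 0.1059 0.1995] rot [179.26  -0.72  -5.45] w 0.0594 F [ 0.5  0.2 -2.8]
dp [-13.1  -17.48  -0.43] twist -2.59
```

```bash
python3 -m jog '[{"dp":[-2,-2,0],"twist":-1,"fingers":0.6},{"dp":[-5,-6,0],"twist":-2,"fingers":0.6},{"dp":[-8,-10,0],"twist":-2.6,"fingers":0.6},{"dp":[-11,-14,0],"twist":-2.6,"fingers":0.6},{"dp":[-13,-17,0],"twist":-2.6,"fingers":0.6},{"dp":[-13,-17.3,0],"twist":-2.6,"fingers":0.6},{"dp":[-13,-17.3,0],"twist":-2.6,"fingers":0.6},{"dp":[-13,-17.3,0],"twist":-2.6,"fingers":0.6}]';  python3 - <<'E'
from cell import env
import cv2,numpy as np
c=env.read_camera("wrist"); np.savez("w9.npz",**c); cv2.imwrite("pics/w9.png",c["pixels"])
for n in("top","side"):
    c=env.read_camera(n); np.savez(f"{n}9.npz",**c); cv2.imwrite(f"pics/{n}9.png",c["pixels"][120:320,150:450] if n=="top" else cv2.resize(c["pixels"][90:240,200:400],None,fx=4,fy=4))
E
python3 go.py .4755 .2924 .2 -2.86
```

```text
time_s: 27.92
tool_pos: [0.4756, 0.2879, 0.1915]
tool_rot: [179.1, -0.2, -3.0]
force: [0.2, -0.4, -3.0]
grip_width: 0.0594
grasp_force: 40.1
t 28.07 tcp [0.4756 0.2885 0.192 ] rot [179.17  -0.27  -3.01] w 0.0594 F [ 0.9  0.3 -3.5]
dp [-0.03 -0.38 -0.8 ] twist -0.15
```

View pics/w9.png

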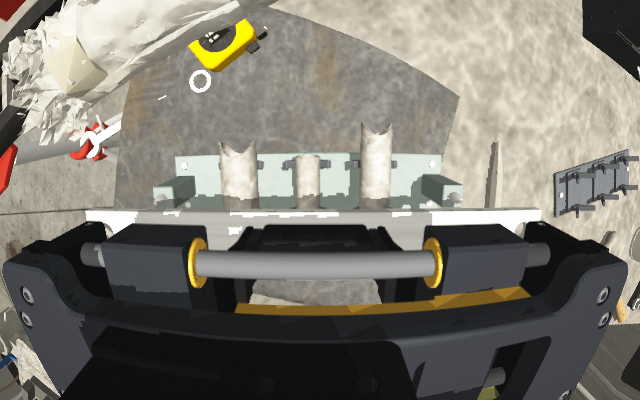

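View pics/side9.png

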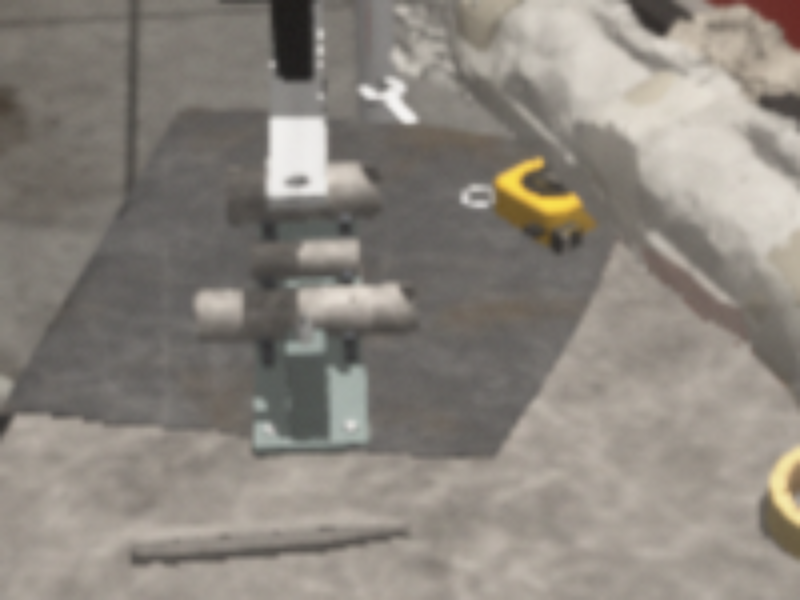

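The wrist view shows the bar level across the row, with ends at (85,212) and (540,213), above the posts at (175,193) and (442,190). The side view shows the bar over the rack with the right-hand hole open. Now I'll measure the held bar against the tool in the wrist and top views.

```bash
python3 - <<'E'
from h import *; from cell import env; from scipy.spatial.transform import Rotation as Ro
s=env.get_obs(); Rt=Ro.from_euler("xyz",s["tool_rot"],degrees=True)
for n in("w9","top9"):
    c=dict(np.load(n+".npz")); P=wxyz(c) if n=="w9" else xyz(c)
    T=Rt.inv().apply((P-s["tool_pos"]).reshape(-1,3)).reshape(P.shape)*1000
    m=(c["depth"]>0)&(abs(T[...,0])<30)&(abs(T[...,1])<185)&(abs(T[...,2]-8)<9)
    p=T[m]; print(n,len(p),"y ends",np.percentile(p[:,1],[.2,99.8]).round(1))
    for a in(-150,-130,-100,-80,80,100,130,150):
        q=p[abs(p[:,1]-a)<7]
        if len(q)>8: print(a,len(q),"x range",np.percentile(q[:,0],[2,98]).round(1),"z",np.median(q[:,2]).round(1))
c=dict(np.load("w9.npz")); 
E
python3 tubes.py w9.npz .4 .55 .1 .5 .066 .095; echo top; python3 - <<'E'
from h import *
c=dict(np.load("top9.npz")); P=xyz(c)
# hole dark spots in the bar in the top view: list dark pixels within bar outline
g=cv2.cvtColor(c["pixels"],cv2.COLOR_BGR2GRAY); m=(abs(P[...,2]-.183)<.012)
m=cv2.morphologyEx(m.astype(np.uint8),cv2.MORPH_CLOSE,np.ones((7,7)))
ys,xs=np.where(m); print(len(xs),xs.min(),xs.max(),ys.min(),ys.max())
p=plane(c,np.c_[xs,ys],.184); r=cv2.minAreaRect(p[:,:2].astype(np.float32)*1000); print(r)
E
```

```text
w9 9566 y ends [-160.5  160.4]
-150 210 x range [-3.5 17.7] z 6.6
-130 320 x range [ 3.3 17.2] z 6.6
-100 295 x range [ 8.7 17.5] z 7.1
-80 352 x range [ 8.9 17.6] z 7.4
80 350 x range [ 8.1 17.3] z 9.2
100 313 x range [ 8.  17.2] z 9.5
130 305 x range [ 3.3 16.8] z 9.7
150 247 x range [-4.4 17.2] z 10.2
top9 386 y ends [  3.3 163.6]
80 29 x range [-13.9  15.1] z 10.0
100 60 x range [-13.4  15.6] z 9.6
130 65 x range [-12.6  16.5] z 10.0
150 45 x range [-14.7  16.9] z 10.6
448 [235. 183.] ztop 0.0677 rect [491.  363.2] [14.2 50.7] 87.0
564 [451. 195.] ztop 0.0902 rect [468.  148.9] [24.  24.6] 87.1
542 [165. 197.] ztop 0.0902 rect [483.3 439.6] [23.9 23.9] 85.6
top
1463 228 609 65 399
((395.30133056640625, -204.81585693359375), (957.2427978515625, 808.514892578125), 63.18711471557617)
```

```bash
python3 -m jog '[{"dp":[-0.1,-0.5,2],"twist":0,"fingers":0.6},{"dp":[-0.1,-0.5,4],"twist":0,"fingers":0.6},{"dp":[-0.1,-0.5,6],"twist":0,"fingers":0.6},{"dp":[-0.1,-0.5,7.2],"twist":0,"fingers":0.6},{"dp":[-0.1,-0.5,7.2],"twist":0,"fingers":0.6},{"dp":[-0.1,-0.5,7.2],"twist":0,"fingers":0.6}]'; python3 go.py .4745 .2940 .117 -2.95;  python3 - <<'E'
from cell import env
import cv2,numpy as np
c=env.read_camera("side"); np.savez("side10.npz",**c); cv2.imwrite("pics/side10.png",cv2.resize(c["pixels"][100:220,220:340],None,fx=5,fy=5,interpolation=cv2.INTER_CUBIC))
E
```

```text
time_s: 28.82
tool_pos: [0.4751, 0.2939, 0.1208]
tool_rot: [179.2, -0.3, -2.9]
force: [-0.4, 0.9, -2.4]
grip_width: 0.0597
grasp_force: 40.1
t 28.82 tcp [0.4751 0.2939 0.1208] rot [179.23  -0.34  -2.89] w 0.0597 F [-0.4  0.9 -2.4]
dp [-0.06 -0.01  0.38] twist 0.06
```

View pics/side10.png

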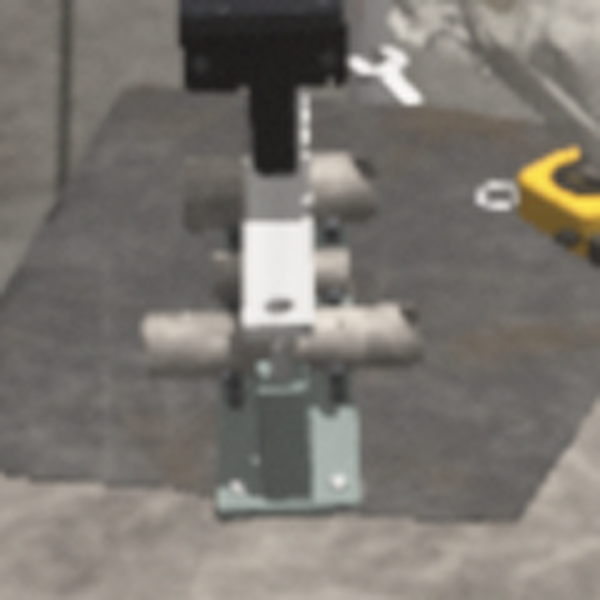

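The side crop shows the right-hand hole at (279,305), just above the right post, whose front edge runs from (260,392) to (308,385). A ray check against the pin follows.

```bash
python3 - <<'E'
from h import *
c=dict(np.load("side10.npz")); f=lambda u,v:[u/5+220-.4,v/5+100-.4]
print("hole",plane(c,[f(279,305)],.1124).round(4)); print("post front edge ends",plane(c,[f(258,393),f(308,387)],.074).round(4))
th=np.radians(-2.95); print("hole by tool",np.array([.4751,.2939])+.0012*np.array([np.cos(th),np.sin(th)])-.146*np.array([-np.sin(th),np.cos(th)]))
E
```

```text
hole [[0.4711 0.149  0.1124]]
post front edge ends [[0.4586 0.1347 0.074 ]
 [0.482  0.1367 0.074 ]]
hole by tool [0.4687846  0.14803172]
```

```bash
python3 -m jog '[{"dp":[-0.1,0.05,0.6],"twist":0,"fingers":0.6},{"dp":[-0.1,0.05,1.2],"twist":0,"fingers":0.6},{"dp":[-0.1,0.05,1.7],"twist":0,"fingers":0.6},{"dp":[-0.1,0.05,2.2],"twist":0,"fingers":0.6},{"dp":[-0.1,0.05,2.2],"twist":0,"fingers":0.6}]'; python3 go.py .4742 .2934 .0904 -2.95
```

```text
time_s: 29.5
tool_pos: [0.4734, 0.2926, 0.0977]
tool_rot: [179.2, -0.2, -2.9]
force: [1.1, -0.3, -3.0]
grip_width: 0.0595
grasp_force: 40.1
t 29.5 tcp [0.4734 0.2926 0.0977] rot [179.17  -0.23  -2.89] w 0.0595 F [ 1.1 -0.3 -3. ]
dp [ 0.07 -0.1   0.72] twist 0.06
```

No contact with the pins on the taper. Continue down.

```bash
python3 -m jog '[{"dp":[0.05,-0.05,0.2],"twist":0,"fingers":0.6},{"dp":[0.05,-0.05,0.4],"twist":0,"fingers":0.6},{"dp":[0.05,-0.05,0.6],"twist":0,"fingers":0.6},{"dp":[0.05,-0.05,0.7],"twist":0,"fingers":0.6},{"dp":[0.05,-0.05,0.75],"twist":0,"fingers":0.6},{"dp":[0.05,-0.05,0.75],"twist":0,"fingers":0.6}]'; python3 go.py .4742 .2934 .0904 -2.95
```

```text
time_s: 30.25
tool_pos: [0.4743, 0.2932, 0.0907]
tool_rot: [179.2, -0.3, -2.9]
force: [-0.7, -0.2, -3.7]
grip_width: 0.0598
grasp_force: 40.1
t 30.25 tcp [0.4743 0.2932 0.0907] rot [179.19  -0.29  -2.89] w 0.0598 F [-0.7 -0.2 -3.7]
dp [-0.01 -0.02  0.03] twist 0.06
```

```bash
python3 -m jog '[{"dp":[0,0,0.1],"twist":0,"fingers":0.6},{"dp":[0,0,0.2],"twist":0,"fingers":0.6},{"dp":[0,0,0.2],"twist":0,"fingers":0.6},{"dp":[0,0,0.2],"twist":0,"fingers":0.6}]'; python3 go.py .4742 .2934 .0904 -2.95
```

```text
time_s: 30.75
tool_pos: [0.4746, 0.2933, 0.0903]
tool_rot: [179.2, -0.3, -2.9]
force: [-3.9, -3.7, 7.3]
grip_width: 0.0598
grasp_force: 40.2
t 30.75 tcp [0.4746 0.2933 0.0903] rot [179.19  -0.34  -2.9 ] w 0.0598 F [-3.9 -3.7  7.3]
dp [-0.04 -0.01 -0.02] twist 0.05
```

Seated at the expected height with about 10 N contact. Release and retreat straight up, then check.

```bash
python3 -m jog '[{"dp":[0,0,0],"twist":0,"fingers":0.9},{"dp":[0,0,0],"twist":0,"fingers":0.9},{"dp":[0,0,0],"twist":0,"fingers":0.9},{"dp":[0,0,-3],"twist":0,"fingers":0.9},{"dp":[0,0,-7],"twist":0,"fingers":0.9},{"dp":[0,0,-12],"twist":0,"fingers":0.9},{"dp":[0,0,-16],"twist":0,"fingers":0.9},{"dp":[0,0,-16],"twist":0,"fingers":0.9}]'; python3 - <<'E'
from cell import env
import cv2,numpy as np
c=env.read_camera("wrist"); np.savez("w11.npz",**c)
w=c["pixels"][130:240,120:520]
s=env.read_camera("side"); np.savez("side11.npz",**s)
s=cv2.resize(s["pixels"][100:220,220:340],(400,400),interpolation=cv2.INTER_CUBIC)
im=np.zeros((600,800,3),np.uint8); im[:220]=cv2.resize(w,(800,220)); im[200+20:220+380,:380]=s[:380,:380]; cv2.imwrite("pics/end.png",im)
from h import wxyz
P=wxyz(c); p=P[(P[...,2]>.076)&(P[...,2]<.087)&(abs(P[...,0]-.475)<.03)&(c["depth"]>0)]
for a in(.14,.17,.2,.23,.36,.39,.42,.45):
    q=p[abs(p[:,1]-a)<.01]
    if len(q)>8: print(a,len(q),np.median(q[:,2]).round(4),np.percentile(q[:,0],[2,98]).round(4))
print("ends",np.percentile(p[:,1],[.2,99.8]))
E
```

```text
time_s: 31.75
tool_pos: [0.4752, 0.297, 0.2524]
tool_rot: [179.4, -0.6, -2.9]
force: [0.9, 0.4, -0.1]
grip_width: 0.078
grasp_force: 0.0
0.14 320 0.0827 [0.4521 0.4843]
0.17 446 0.0829 [0.4536 0.4851]
0.2 485 0.0829 [0.4552 0.4872]
0.23 495 0.0829 [0.4567 0.4884]
0.36 512 0.0829 [0.4636 0.495 ]
0.39 494 0.0828 [0.4655 0.497 ]
0.42 451 0.0829 [0.4669 0.498 ]
0.45 308 0.0828 [0.4682 0.4997]
ends [0.13311964 0.45570165]
```

View pics/end.png

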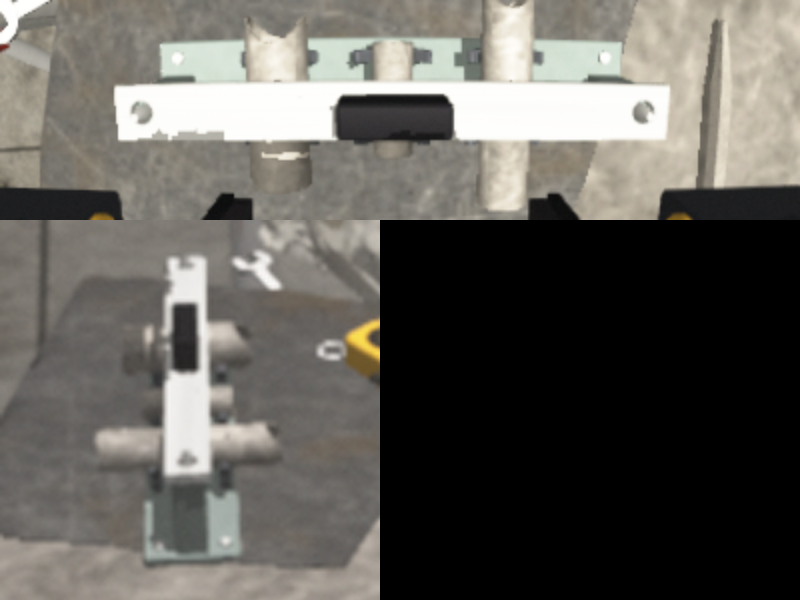

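The bar is flat: its top reads 0.0828 m all along, against 0.082 expected. Pins show in both holes at (142,112) and (644,112), and the tubes lie centred. The gripper is clear, so I'm handing in.

```bash
python3 -m jog '[{"dp":[0,0,0],"twist":0,"fingers":0.9},{"dp":[0,0,0],"twist":0,"fingers":0.9}]'; python3 -c "
from cell import env; print(env.sign_off())"
```

```text
time_s: 32.1
tool_pos: [0.4732, 0.295, 0.2474]
tool_rot: [179.1, -0.2, -2.9]
force: [0.5, -1.3, 0.1]
grip_width: 0.0782
grasp_force: 0.0
the job is handed in; nothing more can be done
None
```

The three tubes lie in reverse order in the carrying rack, the keeper bar sits flat on both pins with everything released, and the job was handed in at 32 s; the sign-off returned no verdict.

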